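Slide the shelf guard in front of the lantern until it clicks

ROBOT

A 6-joint arm with a two-finger parallel gripper is mounted at the origin on the work surface. World frame = base frame: x ahead of the robot, y to its left, z up, the work surface at z = 0. Lengths are in m, angles in rad, forces in N, time in s.
With the tool pointing down it reaches from about 0.35 to 0.775 m from the base axis. Payload 5.5 kg.
Tool frame: the origin (TCP) lies between the finger pads; the fingertips stand 8 mm ahead of it and the grasp point (between the pads) lies 11 mm behind it; z points along the fingers, y is the direction in which the jaws open and shut (so a half turn about z gives the same grasp; the last joint's range is limited). The gripper opens to 85 mm and grips with 20 to 120 N. Pads are 22 mm wide; open, the fingers measure 114 mm over their backs; the gripper's body (76 mm by 85 mm) begins 54 mm behind the grasp point. The pads swing forward as they close: fully open they stand 13 mm farther back than shut.
Start: joints at [1.035, 0.313, 0.046, 1.304, 0, 1.431], TCP at [0.222, 0.531, 0.239] pointing down, gripper open.
Joint ranges: [-2.76, 2.76], [-0.86, 1.69], [-1.03, 1.26], [-2.2, 2.34], [-1.47, 1.5], [-3.14, 3.14]. Speed limits (rad/s): [2.57, 2.57, 3.14, 3.14, 3.14, 3.14].

INTERFACE

Orientations are given as a rotation vector (axis times angle).
In Python, from cell import ctrl gives the robot as it stands.
- The arm moves only by the shell command python3 -m creep 'ROWS' [FORCE]. ROWS is JSON, one flat list of numbers, 7 for each row, row after row: the turn, a rotation vector about the world's x, y, z in degrees, then the shift along the world's x, y, z in cm, then the closure in counts, from 0 (fully open) to 255 (shut). In form: [wx, wy, wz, tx, ty, tz, jaw, wx, wy, wz, tx, ty, tz, jaw, ...]. A call has exactly 8 rows; each row shifts and turns the commanded pose from where the row before left it; what a row does not reach is not made up. A row lasts 1/12 s, in which the tool goes at most 41.7 mm and 7.16 degrees, less where a joint would pass 70% of its speed; a pose out of reach is approached as far as the arm can. A call is refused whole if a number of a shift passes 4.17 or a number of a turn 7.16, either way. A call with a gripper value outside its range is refused whole. The fingers move at their own pace and stop on an object; FORCE is the grip in N (left out, the last holds). Time passes only in rows, so rows that do not move let the fingers close, or fill a call up. It gives the time, the measured TCP pose, the force and the opening at its end, in the units of the state.
- ctrl.read_state(): the state, without advancing time (a new reading comes with each control period).
- ctrl.capture(name): name is "scene" or "top" or "wrist"; returns (picture, depth): 400x640x3 uint8, red, green, blue; 400x640 float32, m along the optical axis (not along the pixel's ray), 0 where there is no reading.
- ctrl.camera_info(name): a dict with "intrinsics" (3x3 intrinsics, pixels), "rvec" (rotation vector, rad) and "tvec" (3), from world to camera coordinates, as OpenCV has them. Camera axes: x right, y down, z forward; pixel columns grow to the right and rows downward; lengths in m; the calibration is good to about 2 mm. A picture is of the moment at which its call begins: read the wrist's pose just before it. camera_info takes no time and is no camera call; for the wrist camera it gives the pose at the moment of the call.
- ctrl.close_job(): hands the job in, once; it reports no verdict.
The state is a dict: "t": time; "qpos": joint angles; "joint_vel": joint speeds; "joint_efforts": joint torques, N m; "tool_pos": TCP position; "tool_rot": TCP orientation; "force": force on the tool from outside, world axes, zero at the start; "ft_torque": the same for the moment, N m; "finger_gap": finger opening in m.
Only numpy, scipy, OpenCV 4.12 (cv2) and the standard library are available. Lean on these libraries where they do the work, as an engineer would, in place of code of your own. Each camera call takes 0.05 s, during which the arm holds its last target.

TASK

Push the sliding steel guard along its rail until it clicks into the notch directly in front of the tall lantern, and leave it there. Do not shift, tip or lift the lantern or any of the other things standing on the shelf.

Things in the scene. Friction and masses are not known exactly. Their poses are not given: they have to be found in the camera images.
- rail: aluminium guard rail fixed on the shelf top, 470 x 36 mm, 16 mm high, end blocks 26 mm high. Origin: centre of its underside; y along the rail (to the robot's left), x across it away from the robot, z up. Turned up to 0.2 rad.
- guard (a joint): guard's place along rail +y, m; 0 mid-rail, ends +-0.175. Starts between middle and left notch. Slides at about 1.5 N and stays put. A spring ball in its foot climbs a notch's pins: from 13 mm before the centre the push rises to about 8 N, falls away at 7 mm, and it clicks in, held within about 1 mm of the centre; a similar push takes it out, either way, and on to the next.
- guard_mid (a point): middle of the sliding guard, on the rail's centre line, 72 mm high. Steel U seen from above, open to the robot: 92 mm along the rail, 48 mm across, top 105 mm high. Push on the upright end cheeks: 48 mm wide, 39-105 mm high, outer faces 46 mm either side of this point. A 4 mm pointer at its front foot stands over a notch's tab when in that notch.
- notch_a: notch: two steel pins, 6 mm thick, 14 mm apart, across the rail's top (tops 20 mm high), and an aluminium tab 10 mm wide, 8 mm high beside the rail on the robot's side, 25-43 mm from its centre line. Origin: on the centre line midway between the pins, at z 0; axes as the rail's. The left one (rail y about +0.11).
- notch_b: notch: two steel pins, 6 mm thick, 14 mm apart, across the rail's top (tops 20 mm high), and an aluminium tab 10 mm wide, 8 mm high beside the rail on the robot's side, 25-43 mm from its centre line. Origin: on the centre line midway between the pins, at z 0; axes as the rail's. The middle one (rail y about 0).
- notch_c: notch: two steel pins, 6 mm thick, 14 mm apart, across the rail's top (tops 20 mm high), and an aluminium tab 10 mm wide, 8 mm high beside the rail on the robot's side, 25-43 mm from its centre line. Origin: on the centre line midway between the pins, at z 0; axes as the rail's. The right one (rail y about -0.11).
- lantern: tall LED lantern, upright cylinder 84 mm across, 195 mm high, with a wire bail up to 218 mm; white tube between grey ends. Loose, 0.35 to 0.7 kg. Origin: centre of its underside. It stands behind the rail (about 145 mm beyond its centre line), abreast of one of the three notches to within 10 mm.
- jar: brown ceramic jar with clip-on lid, 88 mm across, 108 mm high, loose, behind another notch. Origin: centre of its underside.
- torch: sky-blue plastic torch standing on its lens end, head 52 mm, barrel 36 mm across, 140 mm high, loose, behind the third notch. Origin: centre of its underside.
- ashtray: glass ashtray, 110 mm across, 30 mm high, loose, on the robot's side of the rail. Origin: centre of its underside.
- tumbler: steel tumbler, 68 mm across, 100 mm high, loose, on the robot's side of the rail. Origin: centre of its underside.
- batteries: small cardboard box of batteries, 50 x 70 x 22 mm, loose, to the left of the row. Origin: centre of its underside.
Mind the look-alikes: they are no part of the job. Of the things that look like the lantern, the smallest one is meant. Leave any green look-alike of the notch_b alone.

How it is judged:
At the end, for the whole second after the job is handed in: The guard rests (slower than 5 mm/s) with its middle within 3 mm of the centre of the notch that the lantern stands behind (lantern within 35 mm of that notch along the rail), and the lantern stands upright and still (((y of guard_mid in the frame of notch_a between -0.003 and 0.003 m and y of lantern in the frame of notch_a between -0.035 and 0.035 m) or (y of guard_mid in the frame of notch_b between -0.003 and 0.003 m and y of lantern in the frame of notch_b between -0.035 and 0.035 m) or (y of guard_mid in the frame of notch_c between -0.003 and 0.003 m and y of lantern in the frame of notch_c between -0.035 and 0.035 m)) and velocity of joint guard between -0.005 and 0.005 m/s and angle between lantern's own z axis and vertical below 0.1 rad and linear speed of lantern below 0.02 m/s); the robot touches nothing.
It fails at once if the lantern is moved by more than 15 mm, lifted or tipped (distance of lantern from where it was at the start of the episode above 0.015 m or angle between lantern's own z axis and vertical above 0.3 rad).
It fails at once if the jar or the torch is moved by more than 15 mm, lifted or tipped (distance of any of jar, torch from where it was at the start of the episode above 0.015 m or angle between any of jar, torch's own z axis and vertical above 0.3 rad).
It fails at once if the ashtray, tumbler or battery box is moved by more than 15 mm, lifted or tipped (distance of any of ashtray, tumbler, batteries from where it was at the start of the episode above 0.015 m or angle between any of ashtray, tumbler, batteries's own z axis and vertical above 0.3 rad).
It also fails if it takes over 38 s, if anything falls off the work surface, if the arm or the gripper's body presses on something with over 40 N, if the wrist force passes 120 N, or if a joint passes its speed limit or range.

## Working session

There is one attempt and no reset: what is moved stays moved. The work goes in short steps, Python scripts to look and compute and a shell command to move; the robot and the scene stay as the last step left them, time stands still between calls to the robot, and variables do not carry over. Pictures are saved under pics/ and viewed, and the job is handed in when it is done.

```bash
ls; mkdir -p pics; python3 - <<'E'
from cell import ctrl
import cv2, numpy as np
print(ctrl.read_state())
for n in ("scene","top","wrist"):
    i=ctrl.camera_info(n); print(n,np.round(i["intrinsics"],1).tolist(),i["rvec"],i["tvec"])
    p,d=ctrl.capture(n); np.savez(f"pics/{n}0.npz",p=p,d=d,K=i["intrinsics"],r=i["rvec"],t=i["tvec"])
    cv2.imwrite(f"pics/{n}0.png",p[:,:,::-1])
E
```

```text
pics
{'t': 0.0, 'qpos': array([1.03540505e+00, 3.14000561e-01, 4.49855971e-02, 1.30362267e+00,
       6.34922794e-06, 1.43120985e+00]), 'joint_vel': array([ 0.00152425, -0.00010721,  0.00259406,  0.0017478 ,  0.00056655,
        0.00105413]), 'joint_efforts': array([ 6.78647011e-04, -4.80629253e+01,  2.98532581e+01,  1.93809491e-02,
       -3.91684644e-04, -1.27899713e-05]), 'tool_pos': array([0.22143269, 0.53010807, 0.23841149]), 'tool_rot': array([-6.17557023e-01, -3.07966755e+00,  2.72532889e-03]), 'force': array([ 1.11874489, -0.02186353, -0.26382603]), 'ft_torque': array([-0.02388666,  0.02568628, -0.01109539]), 'finger_gap': 0.08558252004422673}
scene [[445.9, 0.0, 324.6], [0.0, 445.9, 200.3], [0.0, 0.0, 1.0]] [ 2.3473028   1.04876994 -0.31071863] [-0.45506575 -0.28265357  1.22145224]
top [[464.0, 0.0, 321.3], [0.0, 464.0, 194.1], [0.0, 0.0, 1.0]] [ 2.11978371 -2.17483923  0.17775321] [0.06370395 0.58494774 1.09031859]
wrist [[302.9, 0.0, 321.9], [0.0, 302.9, 199.9], [0.0, 0.0, 1.0]] [-2.39159371 -1.59328161 -0.24820457] [-0.57461775 -0.03927587  0.37967628]
```

View pics/scene0.png

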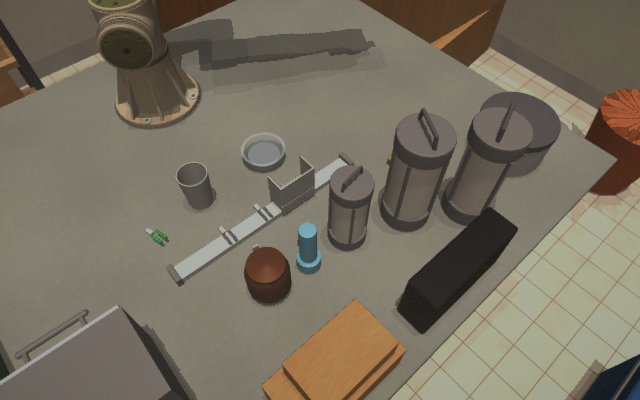

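View pics/top0.png

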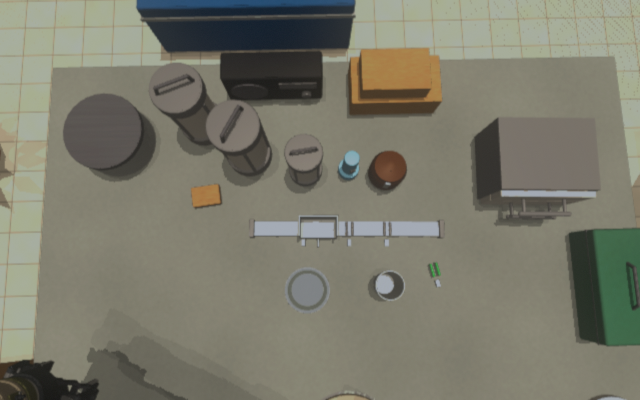

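View pics/wrist0.png

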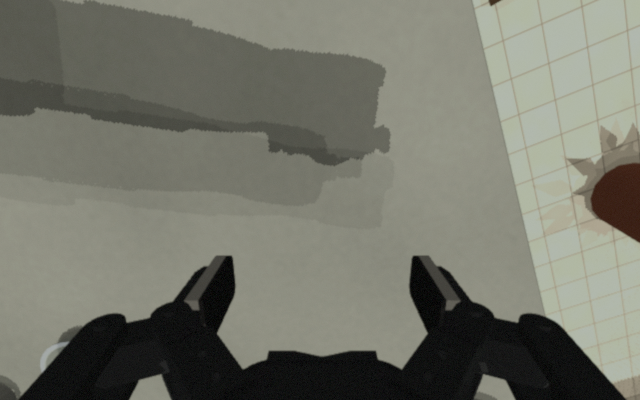

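```bash
python3 - <<'E'
import cv2
a=cv2.imread("pics/top0.png")[130:310,190:450]
cv2.imwrite("pics/topcrop.png",cv2.resize(a,None,fx=3,fy=3,interpolation=cv2.INTER_CUBIC))
a=cv2.imread("pics/scene0.png")[130:310,130:390]
cv2.imwrite("pics/scenecrop.png",cv2.resize(a,None,fx=3,fy=3,interpolation=cv2.INTER_CUBIC))
E
```

```text
(no output)
```

View pics/topcrop.png

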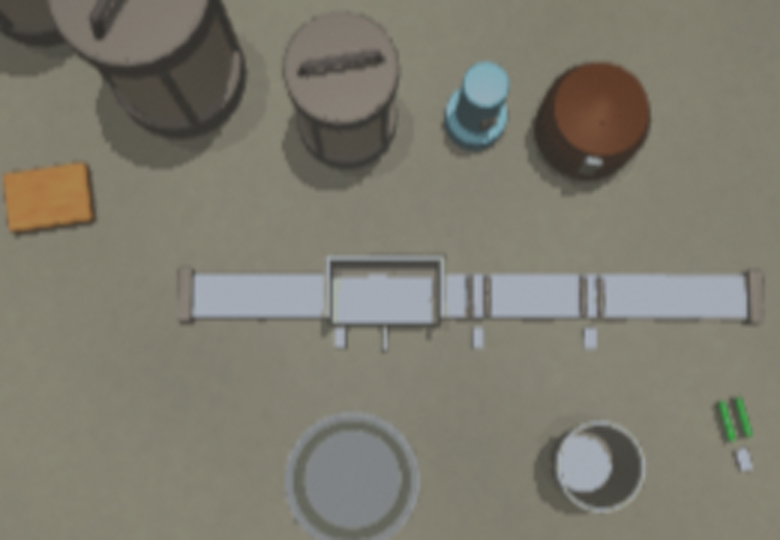

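View pics/scenecrop.png

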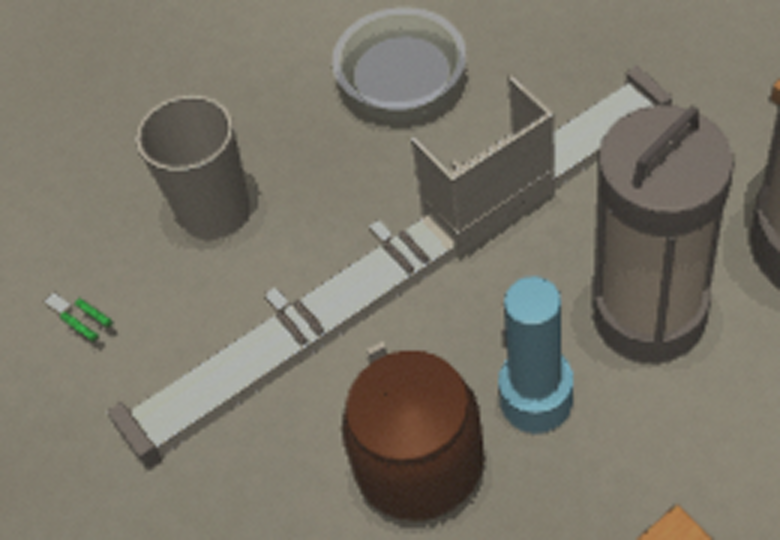

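The top crop shows three grey lanterns at top-image pixels (180,92), (235,122) and (304,153). The one at (304,153) is clearly the smallest, and the enlarged crop confirms this. It stands behind the left notch, whose tab is at about (303,242). The guard pointer is at (318,243). The green pin pair near (435,270) is the decoy. Next I measure.

```bash
cat > h.py <<'E'
import cv2, numpy as np
def load(n):
    f=np.load(f"pics/{n}.npz"); return {k:f[k] for k in f}
def P(c): 
    R,_=cv2.Rodrigues(c["r"]); return c["K"]@np.c_[R,c["t"].reshape(3)]
def ray(c,uv,z):
    R,_=cv2.Rodrigues(c["r"]); C=-R.T@c["t"].reshape(3)
    d=R.T@np.linalg.inv(c["K"])@np.array([uv[0],uv[1],1.]); return C+d*(z-C[2])/d[2]
def tri(c1,a,c2,b):
    X=cv2.triangulatePoints(P(c1),P(c2),np.float64(a).reshape(2,1),np.float64(b).reshape(2,1)); return (X[:3]/X[3]).ravel()
def un(u,v,ox,oy): return ((u+.5)/3-.5+ox,(v+.5)/3-.5+oy)
E
python3 - <<'E'
from h import *
t=load("top0"); s=load("scene0")
T=lambda u,v:un(u,v,190,130); S=lambda u,v:un(u,v,130,130)
print("tabs",[ray(t,T(*p),.008).round(4) for p in [(340,338),(478,338),(591,338)]])
print("ptr z0.01",ray(t,T(384,338),.010).round(4))
# top-view guard corners: back-left, back-right, front-left, front-right tops
for n,a,b in [("guard backL",(327,256),(553,114)),("guard backR",(444,256),(455,178)),("guard frontR tip",(440,325),(413,138)),("guard frontL tip",(332,325),(512,78))]:
    print(n,tri(t,T(*a),s,S(*b)).round(4), "ray z.105",ray(t,T(*a),.105).round(4))
for n,p in [("end L",(186,294)),("end R",(756,295))]: print(n,ray(t,T(*p),.026).round(4))
print("lantern top", tri(t,T(341,67),s,S(665,160)).round(4), ray(t,T(341,67),.195).round(4))
print("lantern base front", ray(t,T(346,166),0).round(4))
print("torch top",tri(t,T(487,85),s,S(532,300)).round(4)); print("jar top",tri(t,T(600,108),s,S(408,398)).round(4))
print("tumbler",ray(t,T(599,466),.1).round(4)); print("ashtray",ray(t,T(351,480),.03).round(4))
# hue/bright mask for rail
hsv=cv2.cvtColor(t["p"],cv2.COLOR_RGB2HSV); m=(hsv[...,2]>150).astype(np.uint8); m[:215]=0;m[:,:240]=0; m[242:]=0;m[:,450:]=0
c=np.vstack([k for k in cv2.findContours(m,0,2)[0] if cv2.contourArea(k)>100]); r=cv2.minAreaRect(c); print(r)
for q in cv2.boxPoints(r): print(q, ray(t,q,.016).round(4))
E
```

```text
tabs [array([0.4718, 0.0969, 0.008 ]), array([ 0.4688, -0.0174,  0.008 ]), array([ 0.4664, -0.1112,  0.008 ])]
ptr z0.01 [0.4708 0.0605 0.01  ]
guard backL [0.5299 0.1029 0.1026] ray z.105 [0.5297 0.1029 0.105 ]
guard backR [0.5279 0.0137 0.104 ] ray z.105 [0.5274 0.0133 0.105 ]
guard frontR tip [0.4754 0.0176 0.0949] ray z.105 [0.4748 0.018  0.105 ]
guard frontL tip [0.4791 0.1028 0.0965] ray z.105 [0.4769 0.1001 0.105 ]
end L [0.51   0.2216 0.026 ]
end R [ 0.4972 -0.2459  0.026 ]
lantern top [0.6562 0.0864 0.1895] [0.6555 0.0871 0.195 ]
lantern base front [0.6176 0.0891 0.    ]
torch top [ 0.6531 -0.022   0.1375]
jar top [ 0.6402 -0.1126  0.1043]
tumbler [ 0.3661 -0.0987  0.1   ]
ashtray [0.3573 0.0898 0.03  ]
((346.4990539550781, 228.02169799804688), (183.3485107421875, 19.894248962402344), 2.4895529747009277)
[254.47925 233.97736] [0.4951 0.2161 0.016 ]
[255.34338 214.1019 ] [0.5444 0.2137 0.016 ]
[438.51886 222.06604] [ 0.5129 -0.2417  0.016 ]
[437.65472 241.9415 ] [ 0.4637 -0.2364  0.016 ]
```

Measurements:

| Item | Measured value | Check |
|---|---|---|
| Rail | yaw about -0.027 rad, length 468 mm | 470 mm given |
| Guard middle | y ≈ 0.0595, top about 0.103 high | 105 mm given |
| Notch a | centre about (0.506, 0.096) | – |
| Lantern | (0.656, 0.087), top 0.19 | 5 mm along the rail from notch a |

The guard has to go about 36 mm in +y, so I push its right cheek, whose outer face is at y ≈ 0.0135. First I move over to the right of the guard, shut the jaws and turn the jaw axis across the rail.

```bash
python3 -m creep '[0,0,-2.87,1.18,-2.38,0,255,0,0,-2.87,1.18,-2.38,0,255,0,0,-2.87,1.18,-2.38,0,255,0,0,-2.87,1.18,-2.38,0,255,0,0,-2.87,1.18,-2.38,0,255,0,0,-2.87,1.18,-2.38,0,255,0,0,-2.87,1.18,-2.38,0,255,0,0,-2.87,1.18,-2.38,0,255]' 20
```

```text
t: 0.82
tool_pos: [0.3163, 0.3389, 0.2391]
tool_rot: [-1.222, -2.894, 0.0]
force: [0.4, 0.8, 0.1]
finger_gap: 0.0001
```

```bash
python3 -m creep '[0,0,-2.87,1.18,-2.38,0,255,0,0,-2.87,1.18,-2.38,0,255,0,0,-2.87,1.18,-2.38,0,255,0,0,-2.87,1.18,-2.38,0,255,0,0,-2.87,1.18,-2.38,0,255,0,0,-2.87,1.18,-2.38,0,255,0,0,-2.87,1.18,-2.38,0,255,0,0,-2.87,1.18,-2.38,0,255]'; python3 -m creep '[0,0,-2.87,1.18,-2.38,0,255,0,0,-2.87,1.18,-2.38,0,255,0,0,-2.87,1.18,-2.38,0,255,0,0,-2.87,1.18,-2.38,0,255,0,0,-2.87,1.18,-2.38,0,255,0,0,-2.87,1.18,-2.38,0,255,0,0,-2.87,1.18,-2.38,0,255,0,0,-2.87,1.18,-2.38,0,255]'; python3 - <<'E'
from cell import ctrl
import cv2
from scipy.spatial.transform import Rotation as R
s=ctrl.read_state(); print(s["tool_pos"],R.from_rotvec(s["tool_rot"]).as_matrix().round(3),s["qpos"].round(2))
for n in ("scene","wrist"):
    p,d=ctrl.capture(n); cv2.imwrite(f"pics/{n}1.png",p[:,:,::-1])
E
```

```text
t: 1.48
tool_pos: [0.4107, 0.1485, 0.2392]
tool_rot: [-1.774, -2.593, 0.0]
force: [-0.2, 0.1, -0.0]
finger_gap: 0.0002
t: 2.15
tool_pos: [0.5051, -0.0419, 0.2391]
tool_rot: [-2.254, -2.188, 0.0]
force: [0.0, -0.1, 0.4]
finger_gap: -0.0003
[ 0.50511386 -0.04188117  0.23908344] [[ 0.03  1.   -0.  ]
 [ 1.   -0.03  0.  ]
 [ 0.   -0.   -1.  ]] [-0.24  0.18 -0.13  1.26  0.    1.36]
```

View pics/scene1.png

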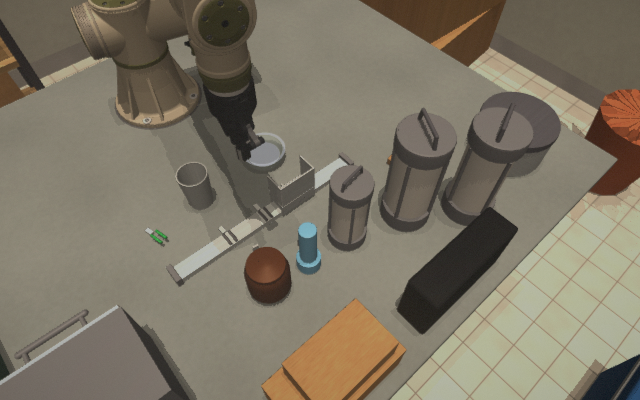

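View pics/wrist1.png

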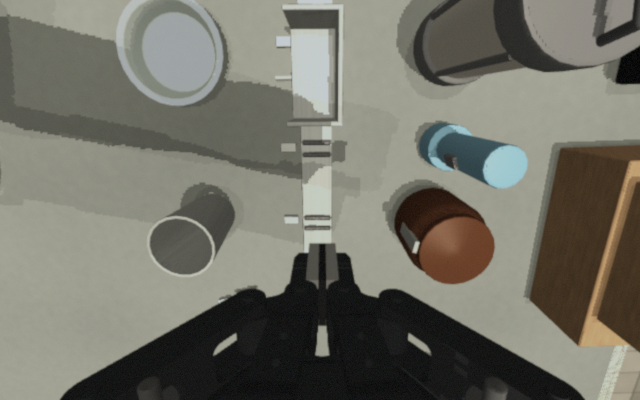

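Scene view: the arm is above the rail, right of the guard, and nothing has been disturbed. Wrist view: tabs at (283,42), (288,147) and (291,219), pointer at about (283,77), right cheek at about (315,123). I cross-check these against the top view, along with the camera's own clearance.

```bash
python3 - <<'E'
from cell import ctrl
from h import *
i=ctrl.camera_info("wrist"); c=dict(K=i["intrinsics"],r=np.array(i["rvec"]),t=np.array(i["tvec"]))
R,_=cv2.Rodrigues(c["r"]); print("cam",(-R.T@c["t"]).round(4), R[2].round(3))
t=load("top0"); T=lambda u,v:un(u,v,190,130)
for n,p,q in [("a",(283,42),(340,338)),("b",(288,147.5),(478,338)),("c",(291,219),(591,338)),("ptr",(283,77.5),(384,338))]:
    print(n,ray(c,p,.008).round(4),"tri",tri(t,T(*q),c,p).round(4))
for n,p in [("cheek R front",(289,124)),("cheek R back",(343,124)),("cheek L front",(283,7)),("cheek L back",(343,7))]: print(n,ray(c,p,.105).round(4))
E
```

```text
cam [0.5083 0.0343 0.3737] [-0.008 -0.304 -0.953]
a [0.4688 0.0991 0.008 ] tri [0.4709 0.0963 0.0248]
b [ 0.4667 -0.0149  0.008 ] tri [ 0.4682 -0.0161  0.0142]
c [ 0.4646 -0.1068  0.008 ] tri [ 4.658e-01 -1.118e-01 -2.000e-04]
ptr [0.4663 0.0633 0.008 ] tri [0.4695 0.0607 0.0373]
cheek R front [0.48   0.0182 0.105 ]
cheek R back [0.5265 0.0168 0.105 ]
cheek L front [0.481  0.1062 0.105 ]
cheek L back [0.5274 0.1048 0.105 ]
```

The two views agree within about 2–3 mm, and the tab-to-pointer distance is 36 mm in both. Now I go down beside the guard.

```bash
python3 -m creep '[0,0,0,0,0,-2.05,255,0,0,0,0,0,-2.05,255,0,0,0,0,0,-2.05,255,0,0,0,0,0,-2.05,255,0,0,0,0,0,-2.05,255,0,0,0,0,0,-2.05,255,0,0,0,0,0,-2.05,255,0,0,0,0,0,-2.05,255]'; python3 -m creep '[0,0,0,0.01,0.5,0,255,0,0,0,0.01,0.5,0,255,0,0,0,0.01,0.5,0,255,0,0,0,0.01,0.5,0,255,0,0,0,0.01,0.5,0,255,0,0,0,0.01,0.5,0,255,0,0,0,0.01,0.4,0,255,0,0,0,0,0,0,255]'
```

```text
t: 2.92
tool_pos: [0.5043, -0.0399, 0.0743]
tool_rot: [-2.25, -2.192, 0.0]
force: [-0.9, 0.1, -0.1]
finger_gap: 0.0
t: 3.58
tool_pos: [0.5058, -0.0058, 0.0758]
tool_rot: [2.25, 2.192, 0.001]
force: [0.2, -0.7, 0.2]
finger_gap: -0.0003
```

```bash
python3 - <<'E'
from cell import ctrl
import cv2
s=ctrl.read_state(); print(s["tool_pos"],s["force"])
p,d=ctrl.capture("wrist"); cv2.imwrite("pics/wrist2.png",p[:,:,::-1])
E
```

```text
[ 0.50579173 -0.00575471  0.07577003] [ 0.19863572 -0.67747717  0.16653482]
```

View pics/wrist2.png

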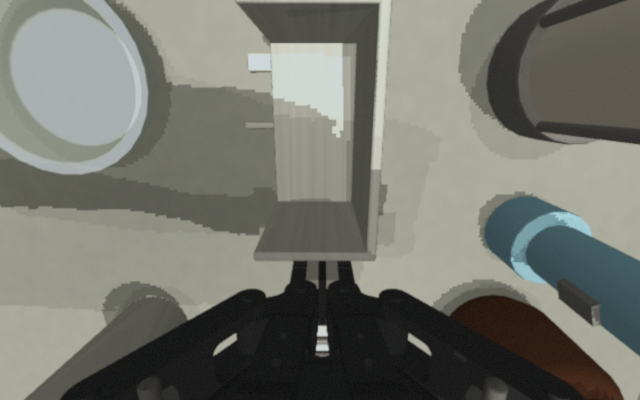

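The fingertips are just behind the right cheek, with the pointer at (258,125) and tab a at (258,62). Now I push slowly.

```bash
python3 -m creep '[0,0,0,0.01,0.3,0,255,0,0,0,0.01,0.3,0,255,0,0,0,0.01,0.3,0,255,0,0,0,0.01,0.3,0,255,0,0,0,0.01,0.3,0,255,0,0,0,0.01,0.3,0,255,0,0,0,0.01,0.3,0,255,0,0,0,0,0,0,255]';  python3 - <<'E'
from cell import ctrl
import cv2
s=ctrl.read_state(); print(s["tool_pos"],s["force"])
p,d=ctrl.capture("wrist"); cv2.imwrite("pics/wrist3.png",p[:,:,::-1])
E
```

```text
t: 4.3
tool_pos: [0.5063, 0.015, 0.0753]
tool_rot: [-2.251, -2.192, -0.001]
force: [0.3, -0.1, -1.1]
finger_gap: -0.0001
[0.50630635 0.01498744 0.07530356] [ 0.31393943 -0.06706089 -1.14068445]
```

View pics/wrist3.png

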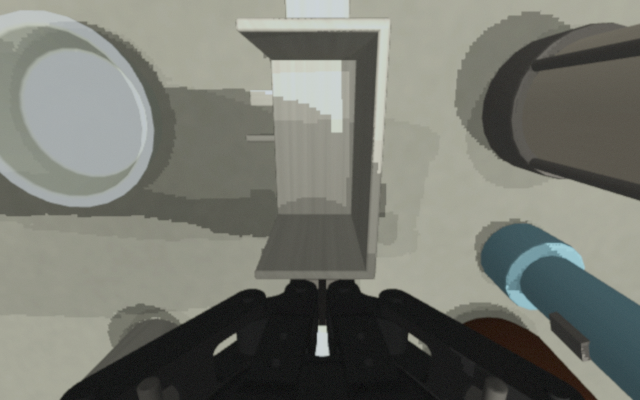

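```bash
cat >> h.py <<'E'
def wcam():
    from cell import ctrl
    i=ctrl.camera_info("wrist"); return dict(K=i["intrinsics"],r=np.array(i["rvec"]),t=np.array(i["tvec"]))
E
python3 - <<'E'
from h import *
c=wcam()
for n,p in [("tab",(260,97.5)),("ptr",(260,138))]: print(n,ray(c,p,.008).round(4))
print("cheekR",ray(c,(315,277),.105).round(4))
E
```

```text
tab [0.4691 0.0976 0.008 ]
ptr [0.4669 0.0723 0.008 ]
cheekR [0.5035 0.0273 0.105 ]
```

About 25 mm remain. I advance to the foot of the notch, then take small steps through the climb.

```bash
python3 -m creep '[0,0,0,0.01,0.17,0,255,0,0,0,0,0.17,0,255,0,0,0,0.01,0.17,0,255,0,0,0,0,0.17,0,255,0,0,0,0.01,0.17,0,255,0,0,0,0,0.17,0,255,0,0,0,0,0.17,0,255,0,0,0,0,0,0,255]'; python3 -m creep '[0,0,0,0,0.08,0,255,0,0,0,0,0.08,0,255,0,0,0,0.01,0.08,0,255,0,0,0,0,0.08,0,255,0,0,0,0,0.08,0,255,0,0,0,0,0.08,0,255,0,0,0,0,0,0,255,0,0,0,0,0,0,255]'; python3 - <<'E'
from cell import ctrl
import cv2
s=ctrl.read_state(); print(s["tool_pos"],s["force"])
p,d=ctrl.capture("wrist"); cv2.imwrite("pics/wrist4.png",p[:,:,::-1])
E
```

```text
t: 5.02
tool_pos: [0.5067, 0.0265, 0.0753]
tool_rot: [2.251, 2.191, 0.0]
force: [1.3, -1.1, 0.1]
finger_gap: 0.0004
t: 5.68
tool_pos: [0.5067, 0.0281, 0.0754]
tool_rot: [2.251, 2.185, -0.007]
force: [-1.4, -12.7, 0.2]
finger_gap: 0.0002
[0.50669269 0.02809697 0.07540442] [ -1.37598841 -12.74948528   0.22372801]
```

View pics/wrist4.png

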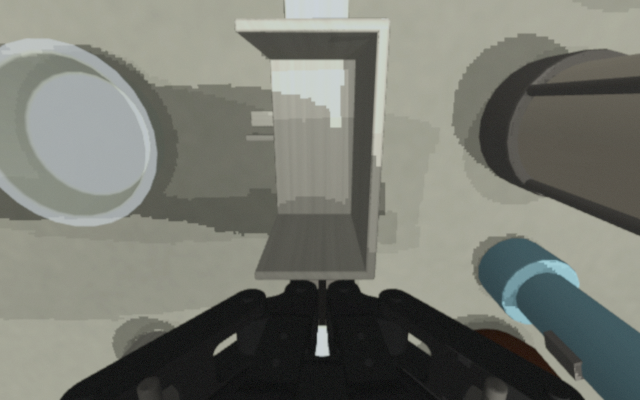

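Force is now 12.7 N with the pointer about 12 mm short of the tab, so the ball is climbing the first pin. The arm lags its command by about 3.5 mm. I keep pressing in small steps.

```bash
python3 -m creep '[0,0,0,0,0.05,0,255,0,0,0,0,0.05,0,255,0,0,0,0,0.05,0,255,0,0,0,0,0,0,255,0,0,0,0,0,0,255,0,0,0,0,0,0,255,0,0,0,0,0,0,255,0,0,0,0,0,0,255]'; python3 - <<'E'
from cell import ctrl
s=ctrl.read_state(); print(s["tool_pos"],s["force"],s["ft_torque"])
E
```

```text
t: 6.4
tool_pos: [0.5068, 0.0313, 0.0754]
tool_rot: [2.251, 2.188, -0.003]
force: [-0.1, -7.2, -0.7]
finger_gap: 0.0001
[0.50681008 0.03129141 0.07535293] [-0.08462926 -7.17636112 -0.69166371] [-1.20040705  0.03282276 -0.00569635]
```

```bash
python3 -m creep '[0,0,0,0,0.05,0,255,0,0,0,0,0.05,0,255,0,0,0,0,0.05,0,255,0,0,0,0,0.05,0,255,0,0,0,0,0,0,255,0,0,0,0,0,0,255,0,0,0,0,0,0,255,0,0,0,0,0,0,255]'; python3 - <<'E'
from cell import ctrl
import cv2
s=ctrl.read_state(); print(s["tool_pos"],s["force"])
p,d=ctrl.capture("wrist"); cv2.imwrite("pics/wrist5.png",p[:,:,::-1])
E
```

```text
t: 7.07
tool_pos: [0.5069, 0.0345, 0.0753]
tool_rot: [2.251, 2.191, 0.0]
force: [1.2, -3.6, -1.6]
finger_gap: -0.0001
[0.50688515 0.03454528 0.0753295 ] [ 1.15499305 -3.63364783 -1.64506213]
```

View pics/wrist5.png

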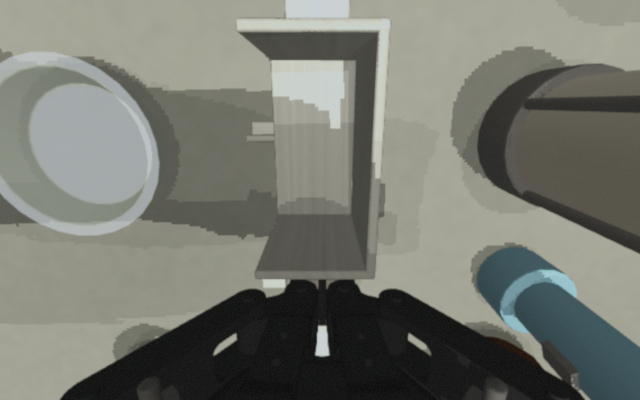

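Pointer row 138 against tab row 128, so about 6 mm short, and the force is falling away to 3.6 N. A little more should do it.

```bash
python3 -m creep '[0,0,0,0,0.05,0,255,0,0,0,0,0.05,0,255,0,0,0,0,0.05,0,255,0,0,0,0,0,0,255,0,0,0,0,0,0,255,0,0,0,0,0,0,255,0,0,0,0,0,0,255,0,0,0,0,0,0,255]'; python3 - <<'E'
from cell import ctrl
import cv2
s=ctrl.read_state(); print(s["tool_pos"],s["force"])
p,d=ctrl.capture("wrist"); cv2.imwrite("pics/wrist6.png",p[:,:,::-1])
E
```

```text
t: 7.78
tool_pos: [0.5065, 0.0363, 0.0753]
tool_rot: [-2.251, -2.191, -0.0]
force: [-0.9, 0.8, 0.9]
finger_gap: 0.0001
[0.50652028 0.03631589 0.07528609] [-0.87714318  0.84982913  0.94208919]
```

View pics/wrist6.png

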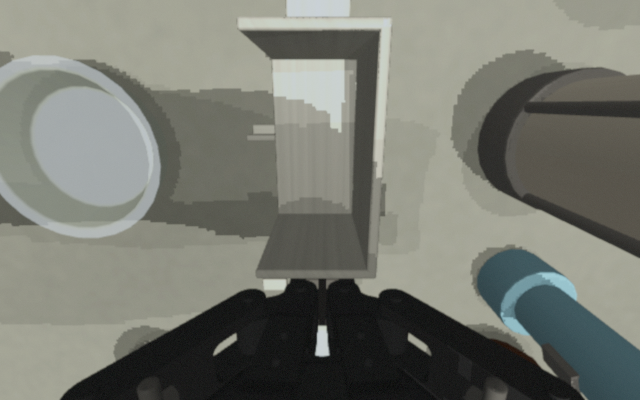

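```bash
python3 - <<'E'
import cv2
a=cv2.imread("pics/wrist6.png")[95:175,220:320]
cv2.imwrite("pics/w6c.png",cv2.resize(a,None,fx=7,fy=7,interpolation=cv2.INTER_NEAREST))
E
python3 -m creep '[0,0,0,0,0.05,0,255,0,0,0,0,0.05,0,255,0,0,0,0,0.05,0,255,0,0,0,0,0,0,255,0,0,0,0,0,0,255,0,0,0,0,0,0,255,0,0,0,0,0,0,255,0,0,0,0,0,0,255]'; python3 - <<'E'
from cell import ctrl
import cv2
s=ctrl.read_state(); print(s["tool_pos"],s["force"])
p,d=ctrl.capture("wrist"); cv2.imwrite("pics/wrist7.png",p[:,:,::-1])
a=p[95:175,220:320,::-1]
cv2.imwrite("pics/w7c.png",cv2.resize(a,None,fx=7,fy=7,interpolation=cv2.INTER_NEAREST))
E
```

```text
t: 8.5
tool_pos: [0.5067, 0.0376, 0.0753]
tool_rot: [2.251, 2.191, 0.0]
force: [-0.5, 0.5, -0.2]
finger_gap: 0.0
[0.50673895 0.03760723 0.07533136] [-0.53882383  0.54627168 -0.15639039]
```

View pics/w6c.png

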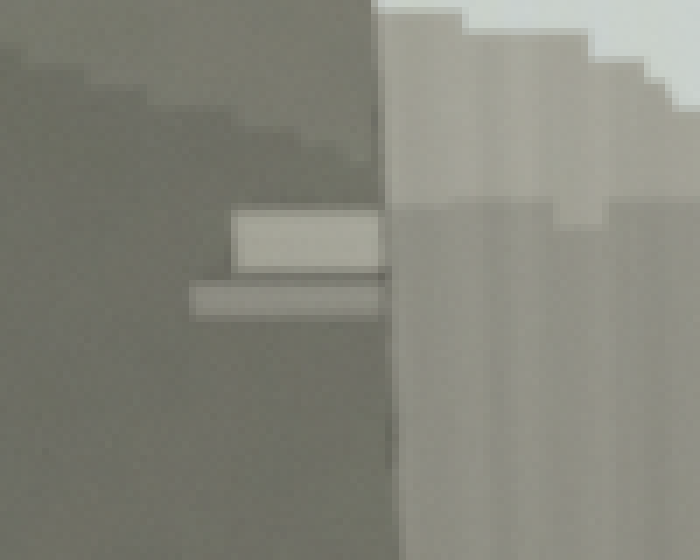

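View pics/w7c.png

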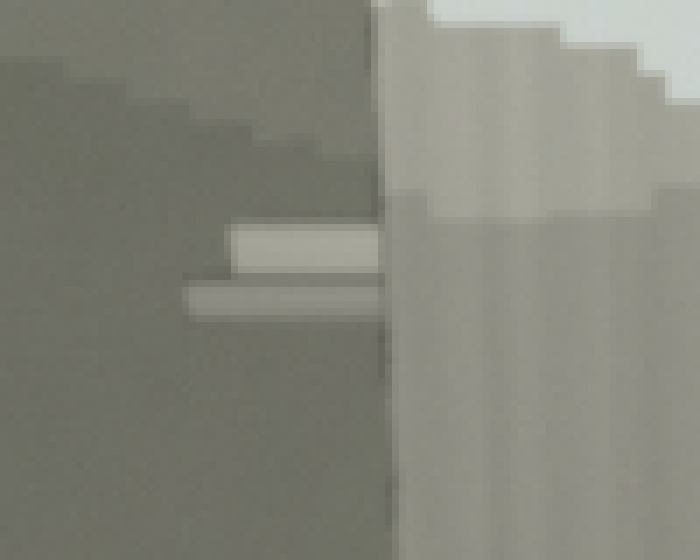

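In the crop, the tab's upper edge is visible and its lower half is covered by the pointer. The tab centre is about row 135 and the pointer about row 138, so roughly 1.5–2 mm remain and the force is zero. I take a last small push.

```bash
python3 -m creep '[0,0,0,0,0.05,0,255,0,0,0,0,0.05,0,255,0,0,0,0,0.03,0,255,0,0,0,0,0,0,255,0,0,0,0,0,0,255,0,0,0,0,0,0,255,0,0,0,0,0,0,255,0,0,0,0,0,0,255]'; python3 - <<'E'
from cell import ctrl
import cv2
s=ctrl.read_state(); print(s["tool_pos"],s["force"])
p,d=ctrl.capture("wrist"); cv2.imwrite("pics/wrist8.png",p[:,:,::-1])
a=p[95:175,220:320,::-1]
cv2.imwrite("pics/w8c.png",cv2.resize(a,None,fx=7,fy=7,interpolation=cv2.INTER_NEAREST))
E
```

```text
t: 9.22
tool_pos: [0.5068, 0.0388, 0.0753]
tool_rot: [2.251, 2.191, 0.0]
force: [0.2, -1.0, -0.0]
finger_gap: 0.0001
[0.50675364 0.0388118  0.07533976] [ 0.15094116 -1.04094022 -0.04579403]
```

View pics/w8c.png

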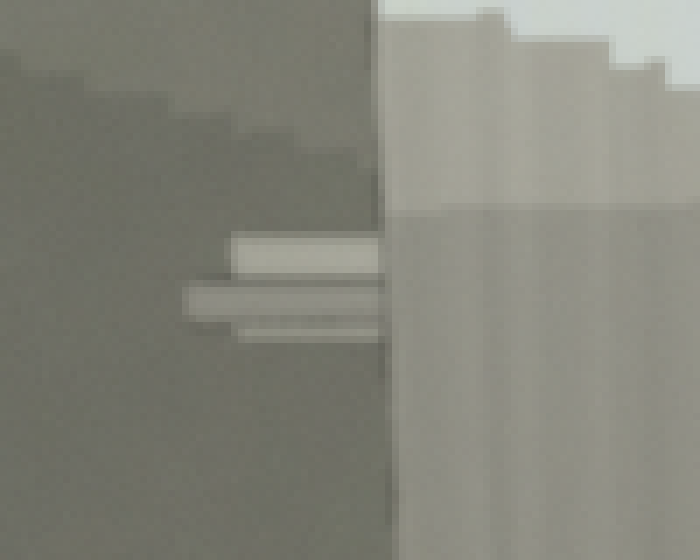

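Tab rows run 128–144 with the pointer standing over it at row 138. Allowing for the pointer's greater height, it is within about 0.5 mm of centre. I back off along the rail, then lift, and check.

```bash
python3 -m creep '[0,0,0,0,-0.2,0,255,0,0,0,-0.01,-0.5,0,255,0,0,0,-0.01,-0.7,0,255,0,0,0,-0.02,-0.7,0,255,0,0,0,-0.02,-0.7,0,255,0,0,0,-0.02,-0.7,0,255,0,0,0,-0.02,-0.7,0,255,0,0,0,0,0,0,255]'; python3 -m creep '[0,0,0,0,0,2,255,0,0,0,0,0,2,255,0,0,0,0,0,2,255,0,0,0,0,0,2,255,0,0,0,0,0,2,255,0,0,0,0,0,2,255,0,0,0,0,0,2,255,0,0,0,0,0,0,255]'; python3 - <<'E'
from cell import ctrl
import cv2
s=ctrl.read_state(); print(s["tool_pos"],s["force"])
for n in ("wrist","top"):
    p,d=ctrl.capture(n); cv2.imwrite(f"pics/{n}9.png",p[:,:,::-1])
    a=p[130:310,190:450] if n=="top" else p[0:200,200:400]
    cv2.imwrite(f"pics/{n}9c.png",cv2.resize(a[:,:,::-1],None,fx=3,fy=3,interpolation=cv2.INTER_CUBIC))
E
```

```text
t: 9.93
tool_pos: [0.5058, -0.0046, 0.0753]
tool_rot: [2.253, 2.189, -0.0]
force: [-0.7, -0.2, -0.6]
finger_gap: 0.0002
t: 10.6
tool_pos: [0.5078, -0.0034, 0.2194]
tool_rot: [2.248, 2.187, 0.007]
force: [0.4, 0.2, 0.5]
finger_gap: -0.0
[ 0.50779005 -0.0034285   0.21941139] [0.39611836 0.22301407 0.48742035]
```

View pics/wrist9c.png

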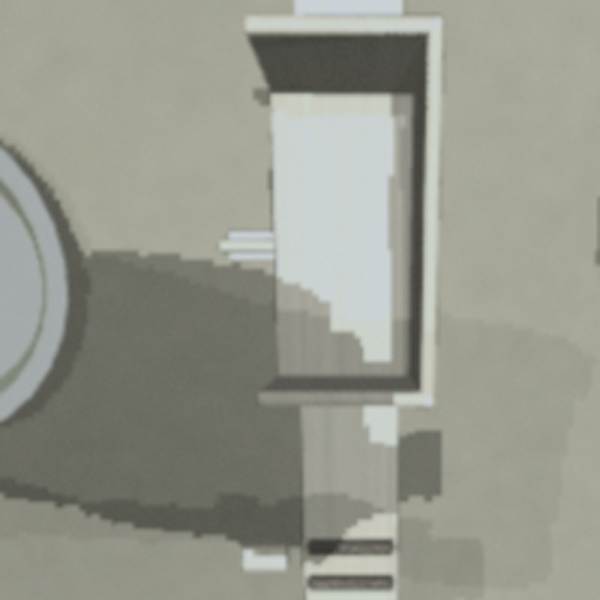

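View pics/top9c.png

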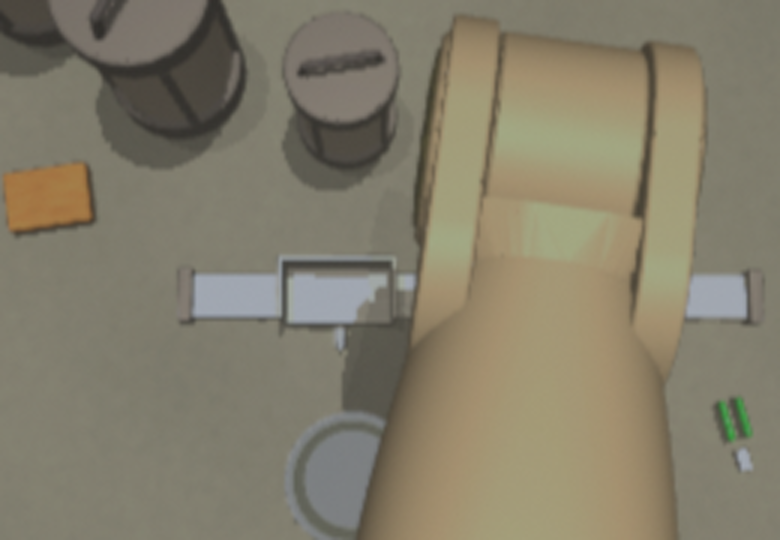

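The wrist crop shows the pointer (row about 245) centred in tab a (rows 230–261). The top crop shows the small lantern unchanged at crop (341,67). One last numeric check before handing in.

```bash
python3 - <<'E'
from cell import ctrl
from h import *
p,_=ctrl.capture("scene"); cv2.imwrite("pics/scene10.png",p[:,:,::-1])
c=wcam(); 
print("ptr-tab mm", (1000*(ray(c,(200+248/3,245/3),.012)-ray(c,(200+248/3,245.5/3),.008))).round(1))
q=load("scene0")["p"]
d=cv2.absdiff(p,q).max(2)
for n,(x,y,w,h) in dict(lantern=(330,165,45,85),torch=(295,220,28,55),jar=(243,245,50,60),tumbler=(175,160,38,50),ashtray=(240,130,48,40)).items():
    print(n,"frac changed",(d[y:y+h,x:x+w]>40).mean().round(3))
w,_=ctrl.capture("wrist"); a=cv2.imread("pics/wrist9.png")[:,:,::-1]
print("guard change wrist", (cv2.absdiff(w[:150,260:360],np.ascontiguousarray(a[:150,260:360])).max(2)>40).mean().round(4), ctrl.read_state()["force"])
E
```

```text
ptr-tab mm [ 0.5 -0.1  4. ]
lantern frac changed 0.0
torch frac changed 0.0
jar frac changed 0.0
tumbler frac changed 0.0
ashtray frac changed 0.428
guard change wrist 0.1427 [-0.62608703 -0.84650408 -0.21889971]
```

View pics/scene10.png

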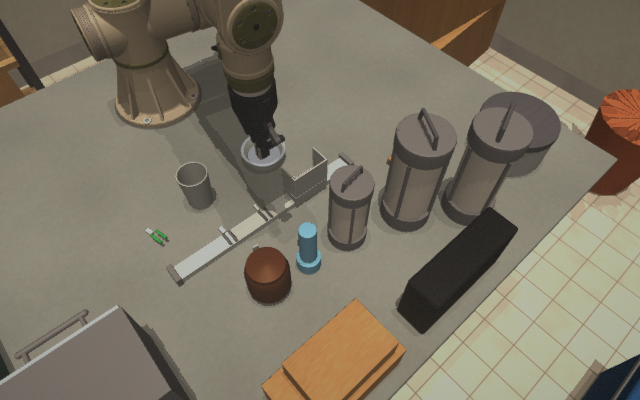

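The lantern, torch, jar and tumbler are unchanged. The ashtray difference is the arm and its shadow over it, and the top view shows it in place at crop (351,480). The change in the wrist view is probably the arm settling after the lift, so I confirm with one more look.

```bash
python3 -m creep '[0,0,0,0,0,0,255,0,0,0,0,0,0,255,0,0,0,0,0,0,255,0,0,0,0,0,0,255,0,0,0,0,0,0,255,0,0,0,0,0,0,255,0,0,0,0,0,0,255,0,0,0,0,0,0,255]'; python3 - <<'E'
from cell import ctrl
import cv2
p,d=ctrl.capture("wrist"); cv2.imwrite("pics/w11c.png",cv2.resize(p[40:140,240:340,::-1],None,fx=6,fy=6,interpolation=cv2.INTER_NEAREST))
E
```

```text
t: 11.47
tool_pos: [0.5057, -0.0031, 0.2153]
tool_rot: [2.251, 2.191, 0.0]
force: [-0.4, -0.4, 0.0]
finger_gap: 0.0001
```

View pics/w11c.png

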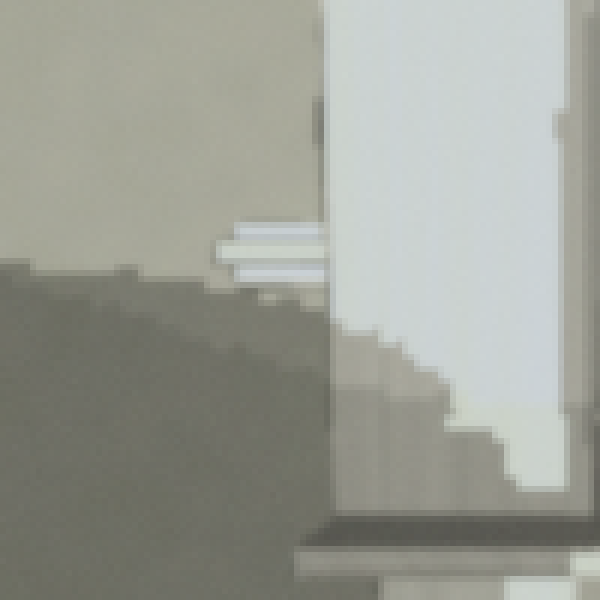

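The pointer (crop rows 240–264) is centred on the tab (rows 222–284), within about 0.3 mm, so I hand in.

```bash
python3 -c "
from cell import ctrl
print(ctrl.close_job())"
```

```text
the job is handed in; nothing more can be done
None
```

I pushed the guard about 36 mm to the left along its rail, pressing its right cheek with closed fingers, until it sat in the left notch (notch_a). The smallest of the three lanterns stands about 5 mm along the rail from that notch. I then backed off, lifted the arm clear and handed the job in at about 11.5 s.

- **Guard position:** the last wrist picture showed the pointer centred on tab a, about 0.3 mm off at most. I saw no sharp snap. The force peaked at 12.7 N, above the stated 8 N or so, then fell to about zero as the guard went in.
- **Other things:** the lantern, torch, jar and tumbler showed no change in the scene camera.
- **Check that disagreed:** the ashtray area did show a change in the scene view, because the arm and its shadow were in front of it. By eye in the top view the ashtray and battery box were where they started.
- **Check that disagreed:** a comparison of wrist pictures also flagged a change around the guard. I put that down to the arm still settling after the lift, and the last wrist picture still showed the pointer centred on the tab.

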